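Draw the sprung range gauge to its marker

TASK

Fit the loose square-bored handle fully down onto the square stub at the end of the range gauge's sprung rod. Then, by that handle, pull the rod out against its spring until its pointer stands level with the marker on the rule, and hold it there: the job finishes while you are still gripping the handle with the rod held at the mark. Leave the marker where it is set and do not disturb the other things on the shelf.

Things in the scene. Friction and masses are not known exactly. Their poses are not given: they have to be found in the camera images.
- handle_center (a point): Centre of the loose pull handle: a square upright post 30 x 30 mm, 70 mm tall (steel foot 26 mm high, walnut above, flat sides up to 62 mm, then a round aluminium button 24 mm wide), about 60 g. It stands upright on its open foot among the small things on the left, yaw varies; this point is on its axis, 35 mm above its underside. z is up, x and y are square to its flat sides.
- handle_foot (a point): The middle of the handle's underside (35 mm below its centre), the mouth of its square bore: 16.5 mm wide, 24 mm deep, sides parallel to the handle's flat sides. Axes as the handle's.
- gauge: Range gauge, fixed: a walnut board 390 x 130 x 12 mm with an aluminium tube (top 52 mm above the shelf) that holds the sprung rod. Origin on the shelf below the stub's axis when the rod is home. The rod pulls out along the gauge's own -x, roughly towards the robot; tube on its +x side, rule along its +y edge, z up. The board reaches 140 mm to -x and 250 mm to +x of the origin.
- stub_foot (a point): Centre of the shoulder where the fitted handle's underside rests: the top of the rod's end block (30 x 34 mm), 48 mm above the shelf; moves with the rod. A square steel stub 14 x 14 mm rises 22 mm from it, its top 4 mm tapered to 8 mm, sides parallel to the gauge's x and y. Axes as the gauge's.
- rod (a joint): How far the rod is pulled out, in m: 0 home, end stop at 0.115. Its spring always draws it home: 4 N when home, and 80 N/m more as it is pulled (about 11 N at 0.09).
- mark (a joint): Where the marker stands on the rule, in m on the same scale as the rod: the rod is at the mark when both values are equal. It stands between 0.045 and 0.09 and is held by friction.
- pointer (a point): The tip of the thin steel pointer that sticks out sideways (the gauge's +y, 35 mm from the rod's axis) from the rod's end block, 40 mm above the shelf; axes as the gauge's.
- mark_tip (a point): The tip of the thin pointed edge of the marker, an aluminium block 12 x 18 mm that rides on the rule, top 40 mm above the shelf; the edge faces the rod. The rod is at the mark when the pointer is level with this tip along the gauge's x. Axes as the gauge's.
- tin_center (a point): Bystander: centre of a flat pewter-grey aluminium tin, 88 x 58 x 20 mm, on the left.
- figure_base_center (a point): Bystander: centre of a blue plastic figure base, a disc 50 mm across and 4 mm thick, on the left.
- die_a_center (a point): Bystander: centre of a glass die of 16 mm, beside the gauge on its +y side.
- die_b_center (a point): Bystander: centre of a glass die of 16 mm, beside the gauge on its -y side.
- vault_center (a point): Bystander: centre of a hexagonal walnut dice vault, 136 mm across the corners and 55 mm high, on the right.

How it is judged:
On the way, in this order (a step that is already met when the one before it is completed fails the run):
1. the handle is fully down on the stub, with the rod still home or nearly so (z of handle_foot in the frame of stub_foot between -0.004 and 0.004 m and horizontal distance between handle_foot and stub_foot below 0.005 m and angle between handle_foot's own z axis and vertical below 0.15 rad and value of joint rod below 0.02 m), for 0.2 s.
2. the rod is drawn to the mark by the handle and held still there (x of pointer in the frame of mark_tip between -0.005 and 0.005 m and horizontal distance between handle_foot and stub_foot below 0.005 m and contact force between handle and the fingers above 2 N), for 0.5 s.
At the end, for the whole second after the job is handed in: The fingers still hold the handle (over 2 N); it is down on the stub within 4 mm, centred within 5 mm, upright within 0.15 rad; the rod is still (under 10 mm/s), its pointer within 5 mm of the marker's tip along the rod; the marker is within 6 mm of its start (all of step 2 and velocity of joint rod between -0.01 and 0.01 m/s and z of handle_foot in the frame of stub_foot between -0.004 and 0.004 m and angle between handle_foot's own z axis and vertical below 0.15 rad and distance of mark_tip from where it was at the start of the episode below 0.006 m); the arm keeps its last pose, push and grip.
It fails at once if the marker was pushed along (more than 6 mm) (distance of mark_tip from where it was at the start of the episode above 0.006 m).
It fails at once if a bystander was disturbed (moved more than 20 mm) (distance of any of tin_center, figure_base_center, die_a_center, die_b_center, vault_center from where it was at the start of the episode above 0.02 m).
It also fails if it takes over 48 s, if anything falls off the work surface, if the arm or the gripper's body presses on something with over 40 N, if the wrist force passes 120 N, or if a joint passes its speed limit or range.

ROBOT

A 6-joint arm with a two-finger parallel gripper is mounted at the origin on the work surface. World frame = base frame: x ahead of the robot, y to its left, z up, the work surface at z = 0. Lengths are in m, angles in rad, forces in N, time in s.
With the tool pointing down it reaches from about 0.375 to 0.975 m from the base axis. Payload 3.8 kg.
Tool frame: the origin (TCP) lies on the centre line of the jaws, within the pads' length; the fingertips stand 25 mm ahead of it and the grasp point (between the pads) lies 6 mm ahead of it; z points along the fingers, y is the line along which they close (so a half turn about z gives the same grasp; the last joint's range is limited). The gripper opens to 85 mm and grips with 20 to 120 N. Pads are 22 mm wide; open, the fingers measure 114 mm over their backs; the gripper's body (76 mm by 85 mm) begins 54 mm behind the grasp point. The pads swing forward as they close: fully open they stand 13 mm farther back than shut.
Start: joints at [-1.193, 0.264, 1.604, -0, 1.274, -0.037], TCP at [0.272, -0.618, 0.256] pointing down, gripper open.
Joint ranges: [-2.63, 2.63], [-0.94, 2.18], [0.31, 2.57], [-1.31, 4.45], [0, 2.66], [-2.55, 2.55]. Speed limits (rad/s): [2.57, 2.57, 3.14, 3.14, 3.14, 3.14].

INTERFACE

Orientations are given as a rotation vector (axis times angle).
In Python, from workcell import bot gives the robot as it stands. The module is installed in compiled form; this text tells all that it offers.
- The arm moves only by the tool play_rows, never from a script. Its argument "commands" is a list that holds one entry, the list of rows, each a list of 7 numbers: the shift along the tool's x, y, z as a fraction of full scale, then the turn, a rotation vector about the tool's x, y, z as a fraction of full scale, then the closure, from -1 (fully open) to 1 (shut). A call has 1 to 8 rows; each row is the pose to reach, as a shift and turn from the pose commanded when the call began, along the tool's axes at that moment, turning the shorter way round; what a row does not reach only later rows make up. Full scale, the value 1, is 60 cm for a shift and 180 degrees for a turn. A row lasts 1/10 s, in which the tool goes at most 50 mm and 8.59 degrees, less where a joint would pass 70% of its speed; a pose out of reach is approached as far as the arm can. A call with a number of a shift or a turn outside -1 to 1 is refused whole. A call with a gripper value outside its range is refused whole. The fingers move at their own pace and stop on an object; "force" is the grip in N (left out, the last holds). Time passes only in rows, so rows that repeat a pose let the fingers close. It gives the time, the measured TCP pose, the force, the opening and the grip force at its end, in the units of the state.
- bot.read_state(): the state, without advancing time (a new reading comes with each control period).
- bot.read_camera(name): name is "scene" or "top"; returns the picture (480x640x3 uint8, blue, green, red); there is no depth.
- bot.camera_params(name): a dict with "fov_y" (degrees; the focal length in pixels is half the picture's height over the tangent of half this angle, whatever the lens; pixels are square), "cx", "cy" (the principal point, pixels), "rvec" (rotation vector, rad) and "tvec" (3), from world to camera coordinates, as OpenCV has them. Camera axes: x right, y down, z forward; pixel columns grow to the right and rows downward; lengths in m; the calibration is good to about 2 mm. A picture is of the moment at which its call begins. camera_params takes no time and is no camera call.
- bot.finish_job(): hands the job in; it is judged then, once.
The state is a dict: "time": time; "q": joint angles; "joint_vel": joint speeds; "joint_torque": joint torques, N m; "tool_pos": TCP position; "tcp_rot": TCP orientation; "wrist_force": force on the tool from outside, world axes, zero at the start; "torque": the same for the moment, N m; "width": opening from 0.0 (shut) to 1.0 (fully open); "grip_force": force on a finger pad.
Only numpy, scipy, OpenCV 4.12 (cv2) and the standard library are available. Lean on these libraries where they do the work, as an engineer would, in place of code of your own. Each camera call takes 0.05 s, during which the arm holds its last target. There are 200 camera calls.

## Working session

There is one attempt and no reset: what is moved stays moved. The work goes in short steps, Python scripts to look and compute and a tool call to move; the robot and the scene stay as the last step left them, time stands still between calls to the robot, and variables do not carry over. Pictures are saved under pics/ and viewed, at most 10 in all, crops included, and the job is handed in when it is done.

Besides the shell and the picture viewer there is one more tool, called after "Emit:" as name(argument=value, ...) on one line, values as JSON. play_rows: Moves the arm, as the interface text tells. Its arguments: {"type":"object","properties":{"commands":{"type":"array"},"force":{"type":"number"}},"required":["commands"]}

```bash
mkdir -p pics; cat > h.py <<'E'
import numpy as np,cv2
from workcell import bot
from scipy.spatial.transform import Rotation as R
def cam(n):
    p=bot.camera_params(n);f=240/np.tan(np.radians(p['fov_y'])/2)
    K=np.array([[f,0,p['cx']],[0,f,p['cy']],[0,0,1]]);return K,np.array(p['rvec'],float).ravel(),np.array(p['tvec'],float).ravel()
def ray(n,uv,z):
    K,r,t=cam(n);M=R.from_rotvec(r).as_matrix();c=-M.T@t
    d=M.T@np.linalg.inv(K)@np.array([uv[0],uv[1],1.]);return c+d*(z-c[2])/d[2]
def proj(n,P):
    K,r,t=cam(n);return cv2.projectPoints(np.array(P,float).reshape(-1,3),r,t,K,None)[0].reshape(-1,2)
E
python3 - <<'E'
from h import *
for n in('scene','top'):
    im=bot.read_camera(n);cv2.imwrite(f'pics/{n}0.png',im);K,r,t=cam(n);print(n,bot.camera_params(n),-R.from_rotvec(r).as_matrix().T@t)
print(bot.read_state())
E
```

```text
scene {'fov_y': 50.380212962998975, 'cx': 317.75387681840357, 'cy': 233.3230736689518, 'rvec': array([ 0.88730307,  2.56757183, -1.03985513]), 'tvec': array([ 0.5163858 , -0.16312464,  1.29398364])} [1.02278213 0.4896818  0.82570337]
top {'fov_y': 47.04990643944329, 'cx': 318.5593295734938, 'cy': 254.60616580194906, 'rvec': array([ 2.10619216, -2.16171099,  0.16639977]), 'tvec': array([-0.06532819,  0.55202394,  1.39908187])} [ 0.31733188 -0.08570802  1.46914359]
{'time': 0.1, 'q': array([-1.19288540e+00,  2.64701232e-01,  1.60526416e+00, -1.25240533e-05,
        1.27370698e+00, -3.69166192e-02]), 'joint_vel': array([ 0.00138631, -0.00033976, -0.00323426,  0.00077305,  0.00071074,
        0.00113381]), 'joint_torque': array([ 5.70978627e-04, -5.16707397e+01, -3.68589199e+01, -3.10496819e-05,
        6.32986616e-03, -1.94360632e-05]), 'tool_pos': array([ 0.27180086, -0.61717713,  0.25505627]), 'tcp_rot': array([-3.07225329e+00, -6.46531518e-01,  5.72446554e-04]), 'wrist_force': array([-0.65953119,  0.50181466,  0.13071261]), 'torque': array([0.00089409, 0.04674008, 0.04267546]), 'grip_force': 0.0, 'width': 0.999960661322024}
```

View pics/scene0.png

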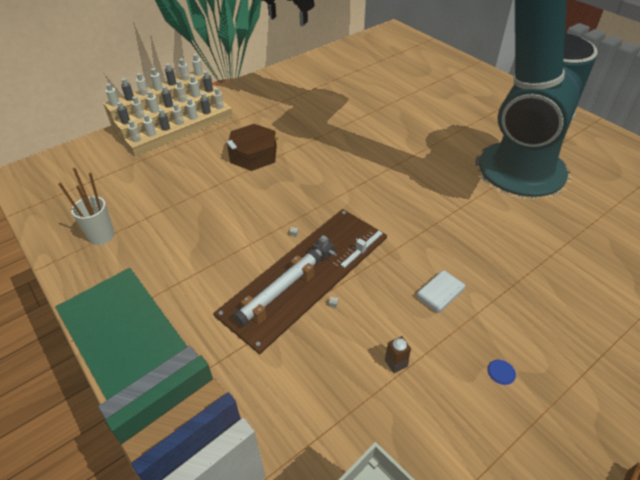

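View pics/top0.png

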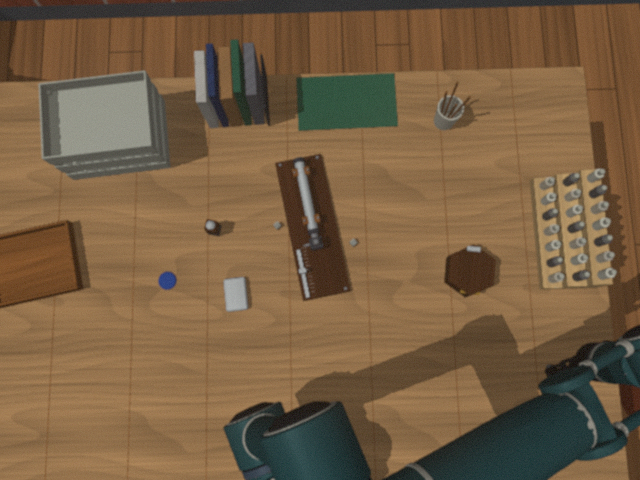

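The scene view shows the handle at (398,353), the gauge with its stub at about (325,245) and the marker at about (362,243). The top view shows the handle at (212,228), the end block at about (315,240) and the rule at about (304,272). I'll enlarge these areas next.

```bash
python3 - <<'E'
from h import *
s=cv2.imread('pics/scene0.png');t=cv2.imread('pics/top0.png')
def crop(im,x,y,w,h,k):
    c=cv2.resize(im[y:y+h,x:x+w],None,fx=k,fy=k,interpolation=cv2.INTER_CUBIC)
    for i in range(0,w,10):
        cv2.line(c,(i*k,0),(i*k,6),(0,255,255),1);cv2.putText(c,str(x+i),(i*k,16),0,.35,(0,255,255),1)
    for i in range(0,h,10):
        cv2.line(c,(0,i*k),(6,i*k),(0,255,255),1);cv2.putText(c,str(y+i),(8,i*k+4),0,.35,(0,255,255),1)
    return c
cv2.imwrite('pics/handle.png',np.hstack([crop(t,193,210,40,40,10),crop(s,378,330,40,40,10)]))
cv2.imwrite('pics/gs.png',crop(s,300,205,100,75,8))
cv2.imwrite('pics/gt.png',crop(t,272,225,90,75,8))
E
```

```text
(no output)
```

View pics/handle.png

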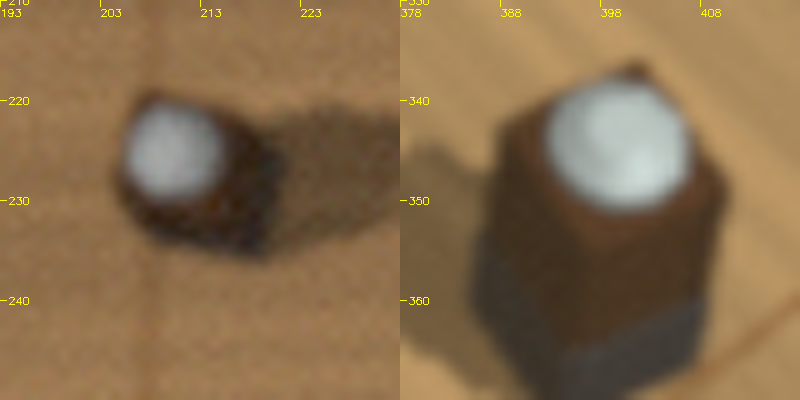

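View pics/gs.png

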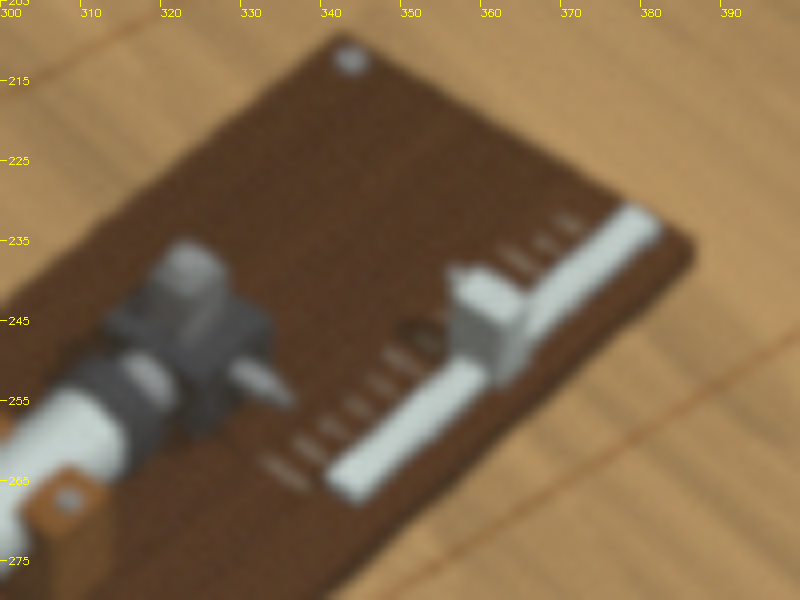

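View pics/gt.png

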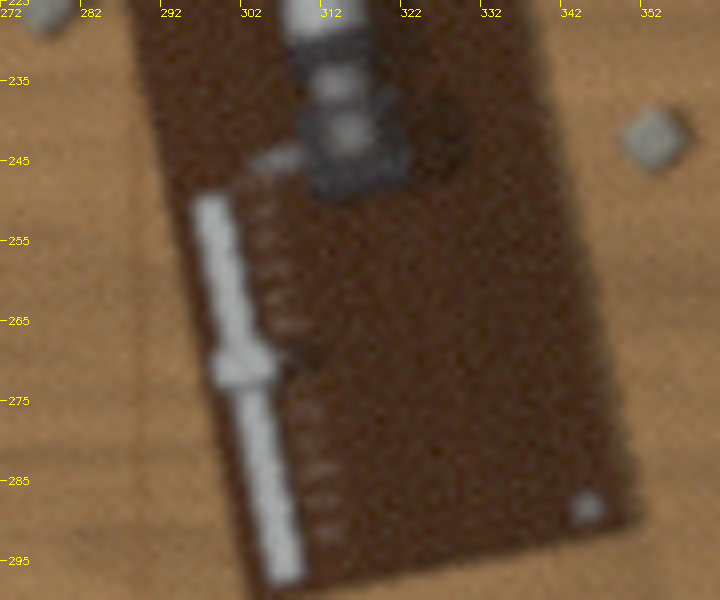

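The handle crop shows the button at scene (399.6,343.8) and top (209.8,224.6), with the top corners visible in the scene view. The gauge crops show:
- **Stub top:** scene (323.6,236.5), top (315,240.8).
- **Pointer tip:** scene (336,255), top (302.8,245).
- **Marker tip:** scene (356.4,238.3), top about (307,269).

```bash
cat > m.py <<'E'
from h import *
from scipy.optimize import least_squares
def two(z,s,t): 
    a,b=ray('scene',s,z),ray('top',t,z);print(np.round(a[:2],4),np.round(b[:2],4))
print('button');two(.068,(399.6,343.8),(209.8,224.6))
print('stub');two(.069,(323.6,236.6),(315,240.8))
print('pointer');two(.04,(336,254.9),(302.8,245.1))
print('mark');two(.04,(356.4,238.3),(307.5,269.2))
# handle fit
obs=[('scene',(387.8,342.5)),('scene',(401.7,335.7)),('scene',(410.2,348.3)),('scene',(396,354))]
def hp(p):
    c,s=np.cos(p[2]),np.sin(p[2]);q=.015*np.array([[1,1],[-1,1],[-1,-1],[1,-1]])
    return np.c_[p[:2]+q@np.array([[c,s],[-s,c]]),np.full(4,.062)]
P=np.array([ray('scene',u,.062)[:2] for _,u in obs]);print('corners',P.round(4).tolist(),P.mean(0),np.linalg.norm(np.roll(P,-1,0)-P,axis=1))
e=np.roll(P,-1,0)-P;print('yaw mod90',np.degrees(np.arctan2(e[:,1],e[:,0]))%90)
# board
for n,c in(('top',[(277,162),(321,154),(351,291),(303,299)]),('scene',[(342.5,209),(386.5,235.5),(260,352),(215,312)])):
    B=np.array([ray(n,u,.012)[:2] for u in c]);e=np.roll(B,-1,0)-B
    print(n,B.round(4).tolist(),np.linalg.norm(e,axis=1),np.degrees(np.arctan2(e[:,1],e[:,0]))%90)
E
python3 m.py
```

```text
button
[0.6336 0.2018] [0.633  0.2012]
stub
[ 0.5795 -0.0752] [ 0.5825 -0.0715]
pointer
[ 0.5747 -0.0404] [ 0.5773 -0.0388]
mark
[ 0.5113 -0.0498] [ 0.513  -0.0497]
corners [[0.6446, 0.1851], [0.6164, 0.1901], [0.6226, 0.217], [0.6492, 0.21]] [0.63317178 0.20056842] [0.02871036 0.02758857 0.02750036 0.02528872]
yaw mod90 [79.97224329 77.0072477  75.25158414 79.69184084]
top [[0.817, 0.0284], [0.8366, -0.0934], [0.4555, -0.1629], [0.4377, -0.0354]] [0.1233562  0.38732277 0.12879672 0.38464946] [ 9.13316607 10.3441794   7.97789727  9.54601209]
scene [[0.4572, -0.1597], [0.4358, -0.0343], [0.8148, 0.0366], [0.8349, -0.0908]] [0.12715549 0.38559005 0.12890572 0.38387777] [ 9.68102522 10.59332759  8.93045089 10.33779272]
```

```bash
cat > go.py <<'E'
from h import *
import sys
x,y,z,a=map(float,sys.argv[1:5])  # target TCP, tool-y yaw in deg
s=bot.read_state();p=s['tool_pos'];M=R.from_rotvec(s['tcp_rot'])
a=np.radians(a);Y=np.array([np.cos(a),np.sin(a),0]);Z=np.array([0,0,-1.]);T=R.from_matrix(np.c_[np.cross(Y,Z),Y,Z])
d=M.inv().apply(np.array([x,y,z])-p)/.6;w=(M.inv()*T).as_rotvec()/np.pi
y0=M.as_matrix()[:,1];print('t',s['time'],'pos',p.round(4),'yaw',np.degrees(np.arctan2(y0[1],y0[0])).round(2),'tilt',np.degrees(M.as_matrix()[:2,2]).round(2),'F',s['wrist_force'].round(1),'w',round(s['width'],3),'g',s['grip_force'])
print('row',d.round(4).tolist(),w.round(4).tolist())
E
python3 go.py .633 .201 .18 -12
```

```text
t 0.1 pos [ 0.2718 -0.6172  0.2551] yaw -66.23 tilt [-0.04  0.11] F [-0.7  0.5  0.1] w 1.0 g 0.0
row [1.1005, -1.0051, 0.1273] [-0.0006, -0.0003, -0.3013]
```

Emit:
play_rows(commands=[[[0.55,-0.5,0,0,0,-0.15,-1],[0.55,-0.5,0,0,0,-0.15,-1],[0.55,-0.5,0,0,0,-0.15,-1],[0.55,-0.5,0,0,0,-0.15,-1],[0.55,-0.5,0,0,0,-0.15,-1],[0.55,-0.5,0,0,0,-0.15,-1],[0.55,-0.5,0,0,0,-0.15,-1],[0.55,-0.5,0,0,0,-0.15,-1]]])

```text
time: 0.9
tool_pos: [0.4346, -0.2502, 0.256]
tcp_rot: [-2.838, -1.346, 0.0]
wrist_force: [0.7, -0.4, 0.1]
width: 1.003
grip_force: 0.0
```

```bash
python3 go.py .633 .201 .18 -12
```

```text
t 0.9 pos [ 0.4346 -0.2502  0.256 ] yaw -39.26 tilt [-0.01  0.01] F [ 0.7 -0.4  0.1] w 1.003 g 0.0
row [0.7915, -0.2198, 0.1267] [-0.0001, -0.0, -0.1514]
```

Emit:
play_rows(commands=[[[0.79,-0.22,0.1,0,0,-0.151,-1],[0.79,-0.22,0.1,0,0,-0.151,-1],[0.79,-0.22,0.1,0,0,-0.151,-1],[0.79,-0.22,0.1,0,0,-0.151,-1],[0.79,-0.22,0.1,0,0,-0.151,-1],[0.79,-0.22,0.1,0,0,-0.151,-1],[0.79,-0.22,0.1,0,0,-0.151,-1],[0.79,-0.22,0.1,0,0,-0.151,-1]]])

```text
time: 1.7
tool_pos: [0.594, 0.1135, 0.2072]
tcp_rot: [-2.442, -1.976, 0.001]
wrist_force: [0.4, -0.0, 0.0]
width: 1.0
grip_force: 0.0
```

```bash
python3 go.py .633 .201 .10 -12
```

```text
t 1.7 pos [0.594  0.1135 0.2072] yaw -12.03 tilt [-0.03 -0.02] F [ 0.4 -0.   0. ] w 1.0 g 0.0
row [0.1563, 0.0332, 0.1785] [-0.0002, 0.0001, -0.0002]
```

Emit:
play_rows(commands=[[[0.156,0.033,0.09,0,0,0,-1],[0.156,0.033,0.09,0,0,0,-1],[0.156,0.033,0.09,0,0,0,-1],[0.156,0.033,0.09,0,0,0,-1]]])

```text
time: 2.1
tool_pos: [0.6315, 0.1999, 0.1512]
tcp_rot: [-2.439, -1.978, 0.007]
wrist_force: [-0.3, -0.2, -0.3]
width: 0.999
grip_force: 0.0
```

```bash
python3 go.py .633 .201 .049 -12
```

```text
t 2.1 pos [0.6315 0.1999 0.1512] yaw -11.91 tilt [-0.25 -0.08] F [-0.3 -0.2 -0.3] w 0.999 g 0.0
row [0.0026, 0.0027, 0.1703] [-0.0013, 0.0007, 0.0005]
```

Emit:
play_rows(commands=[[[0.001,0.001,0.08,0,0,0,-1],[0.001,0.001,0.13,0,0,0,-1],[0.001,0.001,0.17,0,0,0,-1],[0.001,0.001,0.17,0,0,0,-1],[0.001,0.001,0.17,0,0,0,-1]]])

```text
time: 2.6
tool_pos: [0.6337, 0.198, 0.0528]
tcp_rot: [2.443, 1.974, -0.0]
wrist_force: [0.2, -0.1, 0.6]
width: 1.002
grip_force: 0.0
```

```bash
python3 go.py .633 .201 .049 -12; python3 - <<'E'
from h import *
s=bot.read_camera('scene');t=bot.read_camera('top')
f=lambda im,x,y:cv2.resize(im[y:y+60,x:x+50],None,fx=8,fy=8,interpolation=cv2.INTER_CUBIC)
cv2.imwrite('pics/g1.png',np.hstack([f(s,375,310),f(t,190,195)]))
E
```

```text
t 2.6 pos [0.6337 0.198  0.0528] yaw -12.13 tilt [ 0.01 -0.01] F [ 0.2 -0.1  0.6] w 1.002 g 0.0
row [0.0046, -0.0021, 0.0064] [0.0001, 0.0001, -0.0007]
```

View pics/g1.png

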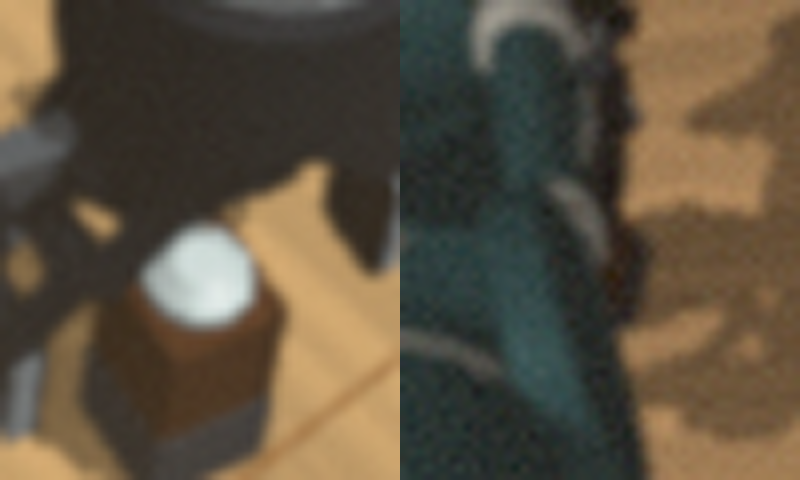

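The picture shows the handle upright and untouched between the open fingers. I'll correct about 3 mm sideways, then close.

Emit:
play_rows(commands=[[[0.0045,-0.002,0.006,0,0,0,-1],[0.0045,-0.002,0.006,0,0,0,1],[0.0045,-0.002,0.006,0,0,0,1],[0.0045,-0.002,0.006,0,0,0,1],[0.0045,-0.002,0.006,0,0,0,1],[0.0045,-0.002,0.006,0,0,0,1],[0.0045,-0.002,0.006,0,0,0,1],[0.0045,-0.002,0.006,0,0,0,1]]], force=60)

```text
time: 3.5
tool_pos: [0.6332, 0.2023, 0.0486]
tcp_rot: [2.442, 1.976, 0.001]
wrist_force: [1.3, -0.0, 2.4]
width: 0.346
grip_force: 59.5
```

```bash
python3 go.py .633 .201 .17 -12
```

```text
t 3.5 pos [0.6332 0.2023 0.0486] yaw -12.06 tilt [0.03 0.02] F [ 1.3 -0.   2.4] w 0.346 g 59.476107358932495
row [-0.0021, 0.0003, -0.2024] [0.0002, -0.0001, -0.0003]
```

Emit:
play_rows(commands=[[[-0.002,0,-0.08,0,0,0,1],[-0.002,0,-0.16,0,0,0,1],[-0.002,0,-0.2,0,0,0,1],[-0.002,0,-0.2,0,0,0,1]]])

```text
time: 3.9
tool_pos: [0.6359, 0.2019, 0.1741]
tcp_rot: [2.439, 1.973, 0.014]
wrist_force: [0.4, 0.1, -0.3]
width: 0.343
grip_force: 59.4
```

```bash
python3 go.py .581 -.0734 .155 10.2
```

```text
t 3.9 pos [0.6359 0.2019 0.1741] yaw -12.06 tilt [0.53 0.15] F [ 0.4  0.1 -0.3] w 0.343 g 59.359073638916016
row [-0.4679, 0.0061, 0.0298] [0.0029, -0.0009, -0.1236]
```

Emit:
play_rows(commands=[[[-0.08,0,0,0,0,-0.03,1],[-0.16,0,0,0,0,-0.06,1],[-0.24,0,0.01,0,0,-0.1,1],[-0.32,0.004,0.02,0,0,-0.123,1],[-0.4,0.004,0.03,0,0,-0.123,1],[-0.467,0.004,0.03,0,0,-0.123,1],[-0.467,0.004,0.03,0,0,-0.123,1],[-0.467,0.004,0.03,0,0,-0.123,1]]])

```text
time: 4.7
tool_pos: [0.5752, -0.0742, 0.1486]
tcp_rot: [-2.019, -2.403, 0.002]
wrist_force: [0.2, -0.3, -0.6]
width: 0.34
grip_force: 59.3
```

```bash
python3 go.py .581 -.0734 .125 10.2; python3 - <<'E'
from h import *
s=bot.read_camera('scene');t=bot.read_camera('top')
cv2.imwrite('pics/s2.png',s);cv2.imwrite('pics/t2.png',t)
f=lambda im,x,y:cv2.resize(im[y:y+75,x:x+50],None,fx=8,fy=8,interpolation=cv2.INTER_CUBIC)
cv2.imwrite('pics/g2.png',np.hstack([f(s,300,190),f(t,290,205)]))
E
```

```text
t 4.7 pos [ 0.5752 -0.0742  0.1486] yaw 9.93 tilt [-0.15  0.05] F [ 0.2 -0.3 -0.6] w 0.34 g 59.27870213985443
row [-0.0005, 0.0098, 0.0393] [-0.0008, -0.0004, -0.0015]
```

View pics/g2.png

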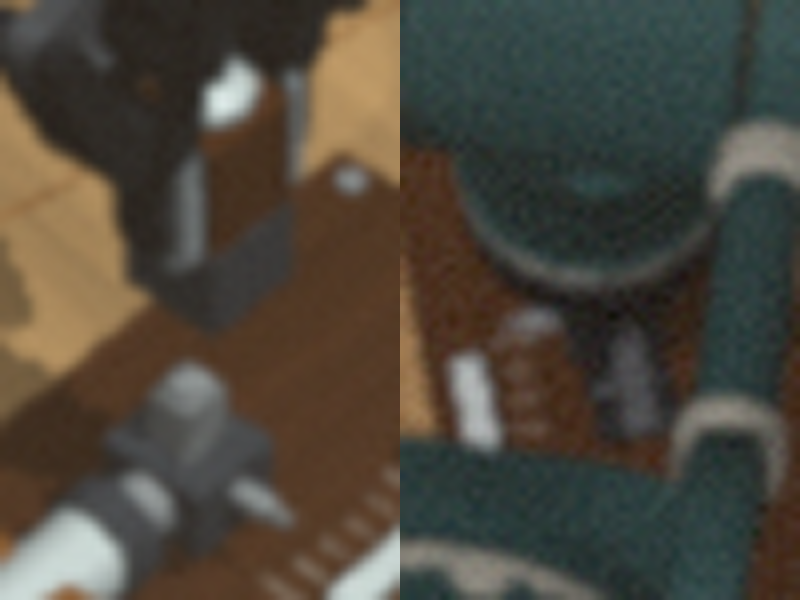

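The picture shows the held handle above the stub. Its foot's lower corners in the scene view are left (315.8,224.5), front (325.8,231.1) and right (336.4,224.3).

```bash
python3 - <<'E'
from h import *
L,F,Q=[ray('scene',u,.100)[:2] for u in((315.8,224.5),(325.8,231.1),(336.4,224.3))]
a=np.radians(10.0);X=np.array([np.cos(a),np.sin(a)]);Y=np.array([-X[1],X[0]])
print(L,F,Q,'lens',np.linalg.norm(L-F),np.linalg.norm(F-Q),'yaw',np.degrees(np.arctan2(*(F-Q)[::-1])),np.degrees(np.arctan2(*(F-L)[::-1]))-90)
C=(L+Q)/2;C2=F-.015*X-.015*Y;T=np.array([.5752,-.0742])
for c in(C,C2):print(c,'rel TCP in tool',(c-T)@X,(c-T)@Y)
# predicted stub/foot geometry vs seen
o=np.array([.581,-.0734])
print('stub top corners pred',proj('scene',[[*o,.070]]),proj('scene',[[*(T),.1]]))
# block top corners z=.048
for sx,sy in((15,17),(15,-17),(-15,17)):print(sx,sy,proj('scene',[[*(o+sx*.001*X+sy*.001*Y),.048]]))
E
```

```text
[ 0.58917113 -0.0880601 ] [ 0.58495048 -0.06113374] [ 0.55648929 -0.06276937] lens 0.027255136731298885 0.02850814831933386 yaw 3.289084025469022 8.908489371715078
[ 0.57283021 -0.07541473] rel TCP in tool -0.0025447240838124044 -0.0007847685589699169
[ 0.57278309 -0.07851058] rel TCP in tool -0.0031287174242002782 -0.0038254034200039797
stub top corners pred [[323.57498663 237.09410645]] [[325.55035286 225.25870668]]
15 17 [[324.94405912 252.5174497 ]]
15 -17 [[312.66462346 244.38486924]]
-15 17 [[334.5631099  244.41487799]]
```

Emit:
play_rows(commands=[[[0,0.0105,0,0,0,-0.0015,1],[0,0.0105,0.02,0,0,-0.0015,1],[0,0.0105,0.035,0,0,-0.0015,1],[0,0.0105,0.042,0,0,-0.0015,1],[0,0.0105,0.042,0,0,-0.0015,1],[0,0.0105,0.042,0,0,-0.0015,1]]])

```text
time: 5.4
tool_pos: [0.5825, -0.0723, 0.1247]
tcp_rot: [-2.011, -2.413, 0.001]
wrist_force: [0.1, -0.2, 0.4]
width: 0.342
grip_force: 59.3
```

```bash
python3 go.py .581 -.0734 .0966 10.2; python3 - <<'E'
from h import *
s=bot.read_camera('scene')
cv2.imwrite('pics/s3.png',s)
cv2.imwrite('pics/g3.png',cv2.resize(s[205:265,295:345],None,fx=10,fy=10,interpolation=cv2.INTER_CUBIC))
E
```

```text
t 5.4 pos [ 0.5825 -0.0723  0.1247] yaw 10.36 tilt [-0.04  0.01] F [ 0.1 -0.2  0.4] w 0.342 g 59.28256630897522
row [-0.0014, -0.0027, 0.0468] [-0.0002, -0.0001, 0.0009]
```

View pics/g3.png

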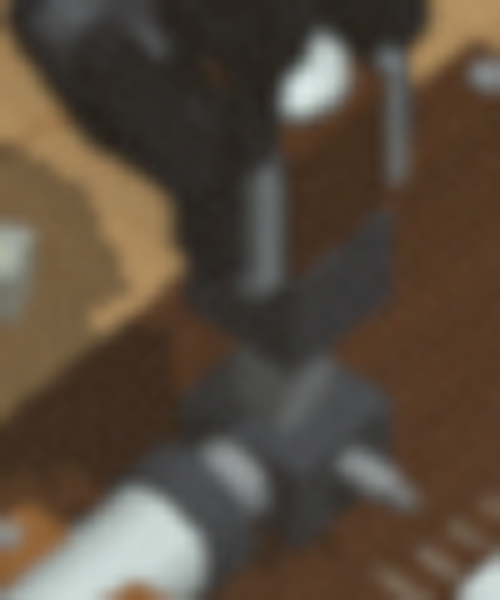

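The foot now sits just above the stub. Its corners are at (313.5,234), (323.5,241) and (333.3,233.5); the end block's corners are at (312.8,245.7) and (333.3,245.5).

```bash
python3 - <<'E'
from h import *
a=np.radians(10.2);X=np.array([np.cos(a),np.sin(a)]);Y=np.array([-X[1],X[0]])
r=lambda u,z:ray('scene',u,z)[:2]
H=(r((313.5,234),.0761)+r((333.3,233.5),.0761))/2;H2=r((323.5,241),.0761)-.015*X-.015*Y
B=(r((312.8,245.7),.048)+r((333.3,245.5),.048))/2
S=r((323.6,236.6),.069)
print(H,H2,'block',B,'stub',S)
for h in(H,H2):
  for b in(B,S):print('handle->stub',((b-h)@X*1000).round(1),((b-h)@Y*1000).round(1))
E
```

```text
[ 0.57902875 -0.07643165] [ 0.57927599 -0.07789048] block [ 0.58399679 -0.07147798] stub [ 0.5795129  -0.07520476]
handle->stub 5.8 4.0
handle->stub 0.7 1.1
handle->stub 5.8 5.5
handle->stub 0.7 2.6
```

The estimates agree within 1–2 mm, and the taper captures about 4 mm. I'll nudge +0.8 mm in the gauge's y, then descend gently.

Emit:
play_rows(commands=[[[0.0013,0,0.004,0,0,0,1],[0.0013,0,0.008,0,0,0,1],[0.0013,0,0.012,0,0,0,1],[0.0013,0,0.016,0,0,0,1],[0.0013,0,0.016,0,0,0,1]]])

```text
time: 5.95
tool_pos: [0.5822, -0.0716, 0.115]
tcp_rot: [-2.011, -2.412, 0.001]
wrist_force: [0.7, -0.3, -0.2]
width: 0.343
grip_force: 59.3
```

```bash
python3 go.py .5825 -.0715 .0966 10.2
```

```text
t 5.95 pos [ 0.5822 -0.0716  0.115 ] yaw 10.35 tilt [-0.05  0.01] F [ 0.7 -0.3 -0.2] w 0.343 g 59.28256630897522
row [0.0001, 0.0006, 0.0306] [-0.0003, -0.0001, 0.0009]
```

Emit:
play_rows(commands=[[[0,0,0.003,0,0,0,1],[0,0,0.006,0,0,0,1],[0,0,0.009,0,0,0,1],[0,0,0.012,0,0,0,1],[0,0,0.015,0,0,0,1],[0,0,0.015,0,0,0,1]]])

```text
time: 6.55
tool_pos: [0.5823, -0.0716, 0.1061]
tcp_rot: [-2.012, -2.412, 0.001]
wrist_force: [0.5, 0.5, -0.1]
width: 0.342
grip_force: 59.3
```

```bash
python3 go.py .5825 -.0715 .0966 10.2
```

```text
t 6.55 pos [ 0.5823 -0.0716  0.1061] yaw 10.36 tilt [-0.04  0.01] F [ 0.5  0.5 -0.1] w 0.342 g 59.281911849975586
row [0.0001, 0.0004, 0.0158] [-0.0002, -0.0001, 0.0009]
```

Emit:
play_rows(commands=[[[0,0,0.004,0,0,0,1],[0,0,0.008,0,0,0,1],[0,0,0.012,0,0,0,1],[0,0,0.015,0,0,0,1],[0,0,0.017,0,0,0,1],[0,0,0.017,0,0,0,1]]])

```text
time: 7.15
tool_pos: [0.5826, -0.0716, 0.0965]
tcp_rot: [-2.012, -2.413, 0.0]
wrist_force: [-0.3, 0.5, 2.0]
width: 0.347
grip_force: 59.5
```

```bash
python3 go.py .5825 -.0715 .0966 10.2
```

```text
t 7.15 pos [ 0.5826 -0.0716  0.0965] yaw 10.36 tilt [-0.01  0.  ] F [-0.3  0.5  2. ] w 0.347 g 59.54716622829437
row [0.0002, -0.0001, -0.0001] [-0.0, -0.0, 0.0009]
```

Seated with 2 N contact at exactly the expected height. I'll press slightly, hold, then draw to about 60 mm.

Emit:
play_rows(commands=[[[0,0,0.001,0,0,0,1],[0,0,0.001,0,0,0,1],[0,0,0.001,0,0,0,1],[0,0,0.001,0,0,0,1]]], force=80)

```text
time: 7.55
tool_pos: [0.5826, -0.0717, 0.0965]
tcp_rot: [2.012, 2.413, 0.0]
wrist_force: [-3.3, 1.1, 5.8]
width: 0.34
grip_force: 79.9
```

Emit:
play_rows(commands=[[[0,-0.01,0,0,0,0,1],[0,-0.025,0,0,0,0,1],[0,-0.04,0,0,0,0,1],[0,-0.055,0,0,0,0,1],[0,-0.07,0,0,0,0,1],[0,-0.085,0,0,0,0,1],[0,-0.1,0,0,0,0,1],[0,-0.1,0,0,0,0,1]]])

```text
time: 8.35
tool_pos: [0.5257, -0.0822, 0.0967]
tcp_rot: [2.01, 2.408, 0.008]
wrist_force: [6.4, 3.4, -2.6]
width: 0.342
grip_force: 79.3
```

```bash
python3 go.py .5825 -.0715 .0966 10.2; python3 - <<'E'
from h import *
s=bot.read_camera('scene');cv2.imwrite('pics/s4.png',s)
cv2.imwrite('pics/g4.png',cv2.resize(s[205:265,320:400],None,fx=10,fy=10,interpolation=cv2.INTER_CUBIC))
E
```

```text
t 8.35 pos [ 0.5257 -0.0822  0.0967] yaw 10.3 tilt [0.42 0.02] F [ 6.4  3.4 -2.6] w 0.342 g 79.31256651878357
row [0.0006, 0.0963, 0.0008] [0.0023, 0.0003, 0.0006]
```

View pics/g4.png

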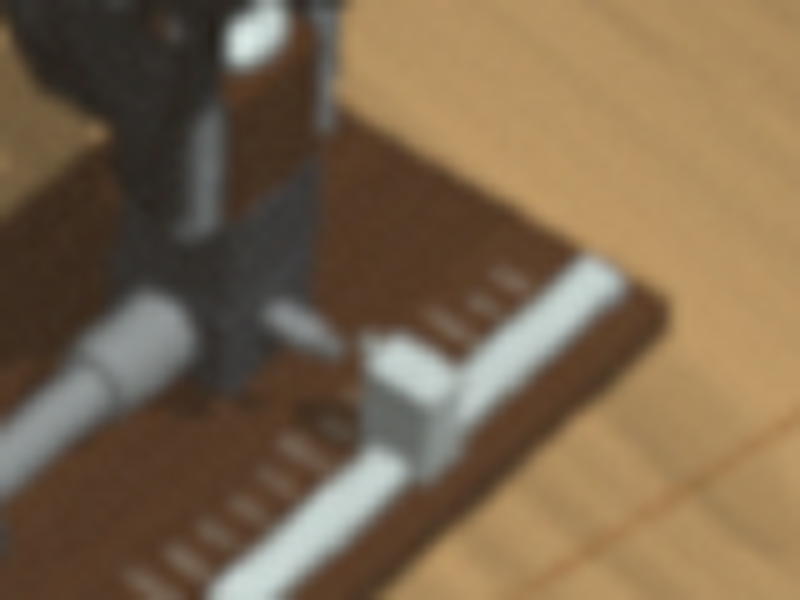

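The pointer tip is at scene (353.7,239.3) and the marker tip at (355.7,238.3); the handle is seated on the block.

```bash
python3 - <<'E'
from h import *
a=np.radians(10.2);X=np.array([np.cos(a),np.sin(a)]);Y=np.array([-X[1],X[0]])
p=ray('scene',(353.7,239.3),.04)[:2];m=ray('scene',(355.7,238.3),.04)[:2];p0=ray('scene',(336,254.9),.04)[:2]
print('pulled',(p0-p)@X,'remain',(p-m)@X,'dy',(m-p)@Y,)
E
python3 go.py .5825 -.0715 .0966 10.2
```

```text
pulled 0.05801857754577853 remain 0.005038471172089658 dy 0.0013404584376619831
t 8.4 pos [ 0.526  -0.0822  0.0967] yaw 10.31 tilt [0.43 0.02] F [ 8.3  3.4 -3.1] w 0.346 g 79.31022047996521
row [0.0006, 0.0957, 0.0008] [0.0024, 0.0003, 0.0006]
```

Emit:
play_rows(commands=[[[0,-0.005,0.0015,0,0,0,1],[0,-0.009,0.0015,0,0,0,1],[0,-0.009,0.0015,0,0,0,1],[0,-0.009,0.0015,0,0,0,1],[0,-0.009,0.0015,0,0,0,1],[0,-0.009,0.0015,0,0,0,1],[0,-0.009,0.0015,0,0,0,1],[0,-0.009,0.0015,0,0,0,1]]])

```text
time: 9.2
tool_pos: [0.5221, -0.0829, 0.0966]
tcp_rot: [2.009, 2.407, 0.01]
wrist_force: [9.1, 4.7, 0.8]
width: 0.343
grip_force: 79.6
```

```bash
python3 go.py .5825 -.0715 .0966 10.2; python3 - <<'E'
from h import *
s=bot.read_camera('scene');cv2.imwrite('pics/s5.png',s)
cv2.imwrite('pics/g5.png',cv2.resize(s[220:260,330:380],None,fx=15,fy=15,interpolation=cv2.INTER_CUBIC))
E
```

```text
t 9.2 pos [ 0.5221 -0.0829  0.0966] yaw 10.31 tilt [0.53 0.04] F [9.1 4.7 0.8] w 0.343 g 79.61822748184204
row [0.0007, 0.1024, 0.001] [0.003, 0.0003, 0.0006]
```

View pics/g5.png

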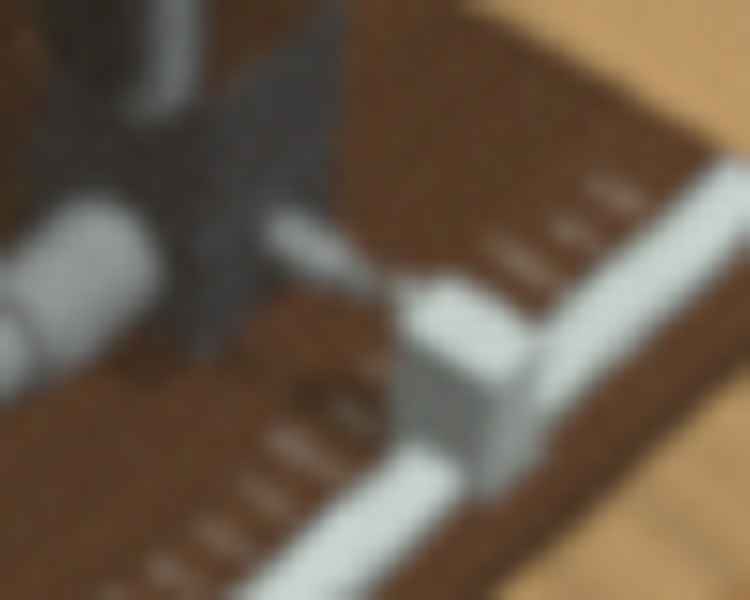

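The pointer tip is at (354.7,238.8) and the marker tip at (355.4,238.2), so about 2 mm remains along the rod. I'll draw that much further.

Emit:
play_rows(commands=[[[0,-0.0035,0,0,0,0,1],[0,-0.0035,0,0,0,0,1],[0,-0.0035,0,0,0,0,1],[0,-0.0035,0,0,0,0,1],[0,-0.0035,0,0,0,0,1],[0,-0.0035,0,0,0,0,1],[0,-0.0035,0,0,0,0,1],[0,-0.0035,0,0,0,0,1]]])

```text
time: 10.05
tool_pos: [0.5201, -0.0833, 0.0967]
tcp_rot: [2.008, 2.407, 0.01]
wrist_force: [7.7, 4.3, 0.7]
width: 0.339
grip_force: 79.5
```

```bash
python3 go.py .5825 -.0715 .0966 10.2; python3 - <<'E'
from h import *
T=bot.read_state()['tool_pos'];a=np.radians(10.2);print('travel',(np.array([.5826,-.0717])-T[:2])@[np.cos(a),np.sin(a)])
E
```

```text
t 10.05 pos [ 0.5201 -0.0833  0.0967] yaw 10.31 tilt [0.54 0.04] F [7.7 4.3 0.7] w 0.339 g 79.49651598930359
row [0.0007, 0.1058, 0.0011] [0.003, 0.0003, 0.0006]
travel 0.06355377823994807
```

Emit:
play_rows(commands=[[[0,-0.0005,0,0,0,0,1],[0,-0.0005,0,0,0,0,1],[0,-0.0005,0,0,0,0,1],[0,-0.0005,0,0,0,0,1],[0,-0.0005,0,0,0,0,1],[0,-0.0005,0,0,0,0,1],[0,-0.0005,0,0,0,0,1],[0,-0.0005,0,0,0,0,1]]])

```text
time: 10.85
tool_pos: [0.5199, -0.0833, 0.0966]
tcp_rot: [2.008, 2.407, 0.011]
wrist_force: [8.1, 4.5, 0.7]
width: 0.343
grip_force: 79.5
```

```bash
python3 -c "
from workcell import bot
print(bot.finish_job())"
```

```text
the job is handed in; nothing more can be done
None
```

I handed the job in at about 10.9 s with the handle seated on the stub and still gripped at about 80 N. The rod is drawn about 64 mm, within about 1–2 mm of the marker by my camera and arm estimates; `finish_job()` returned no verdict.

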